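Dip a sampling rod and show the vial to the inspection camera

ROBOT

A 6-joint arm with a two-finger parallel gripper is mounted at the origin on a cart in front of the work surface, level with it; the furniture and walls round the work are solid. World frame = base frame: x ahead of the robot, y to its left, z up, the work surface at z = 0. Lengths are in m, angles in degrees, forces in N, time in s.
With the tool pointing down it reaches from about 0.325 to 0.775 m from the base axis. Payload 5.5 kg.
Tool frame: the origin (TCP) lies at the very end of the fingers, on their centre line; the grasp point (between the pads) lies 19 mm behind it; z points along the fingers, y is the line along which they close (so a half turn about z gives the same grasp; the last joint's range is limited). The gripper opens to 88 mm and grips with 3 to 60 N. Pads are 20 mm wide; open, the fingers measure 115 mm over their backs; the gripper's body (75 mm by 178 mm) begins 61 mm behind the grasp point.
Start: joints at [68.944, 5.22, 70.514, -0, 104.267, -3.249], TCP at [0.183, 0.571, 0.223] pointing down, gripper open.
Joint ranges: [-164.24, 164.24], [-49.07, 125.15], [9.68, 141.18], [-86.29, 266.29], [3.28, 154.24], [-151.56, 151.56]. Speed limits (degrees/s): [147.25, 147.25, 172.46, 180, 180, 180].

INTERFACE

Orientations are given as [roll, pitch, yaw] about the fixed x, y, z axes, in that order (R = Rz(yaw) Ry(pitch) Rx(roll)).
In Python, from rig import r, camera, camera_params, models gives the robot as it stands.
- The arm moves only by the tool step_arm, never from a script. Its argument "commands" is a list of rows, each an object of numbers: "x", "y", "z": the shift along the world's x, y, z in m; "rx", "ry", "rz": the turn, a rotation vector about the world's x, y, z in degrees; "hand": the closure, from -1 (fully open) to 1 (shut). In form: [{"x": .., "y": .., "z": .., "rx": .., "ry": .., "rz": .., "hand": ..}, ...]. A call has 1 to 20 rows; each row shifts and turns the commanded pose from where the row before left it; what a row does not reach is not made up. A row lasts 1/12 s, in which the tool goes at most 41.7 mm and 7.16 degrees, less where a joint would pass 70% of its speed; a pose out of reach is approached as far as the arm can. A call with a gripper value outside its range is refused whole. The fingers move at their own pace and stop on an object; "grip_force" is the grip in N (left out, the last holds). Time passes only in rows, so rows that do not move let the fingers close. It gives the time, the measured TCP pose, the force, the opening and the grip force at its end, in the units of the state.
- r.get_obs(): the state, without advancing time (a new reading comes with each control period).
- camera(name): name is "side" or "top" or "wrist"; returns the picture (480x640x3 uint8, red, green, blue); there is no depth.
- camera_params(name): a dict with "camera_matrix" (3x3 intrinsics, pixels), "dist_coeffs" ([k1, k2, p1, p2, k3] as OpenCV has them; the pictures are not rectified), "rvec" (rotation vector, rad) and "tvec" (3), from world to camera coordinates, as OpenCV has them. Camera axes: x right, y down, z forward; pixel columns grow to the right and rows downward; lengths in m; the calibration is good to about 2 mm. A picture is of the moment at which its call begins: read the wrist's pose just before it. camera_params takes no time and is no camera call; for the wrist camera it gives the pose at the moment of the call.
- r.finish_job(): hands the job in; it is judged then, once.
Trained networks look in the newest picture that a camera, given by its name, has taken for a name from the list of things; names that differ only in an ending like _2 or _b are one class to them, and where a whole thing is asked for, a point or a joint stands for the part that bears it (a point fixed in the world has none). Each returns a list of dicts, best first, with "confidence" (0 to 1); they miss things now and then, are a little off and sometimes report something else, mostly with a low value. They report only what shows in the picture. A call takes as long as a camera call. They do not tell look-alikes from the thing itself.
- models.find_in(camera, target): "centre" ([column, row] as shares, 0 to 1, of the picture: columns of its width, rows of its height, amid what is visible of it).
- models.regions_of(camera, target): "mask" (480x640 bool, what is visible of it) and "centre" ([column, row] as shares, 0 to 1, of the picture: columns of its width, rows of its height, amid what is visible of it).
- models.spot_point(camera, target): "centre" ([column, row] as shares, 0 to 1, of the picture: columns of its width, rows of its height: a listed point, or the origin of a listed thing).
The state is a dict: "time_s": time; "qpos": joint angles; "joint_vel": joint speeds; "joint_torque": joint torques, N m; "tcp_pos": TCP position; "ee_rot": TCP orientation; "wrist_force": force on the tool from outside, world axes, zero at the start; "moment": the same for the moment, N m; "grip_width": opening from 0.0 (shut) to 1.0 (fully open); "grip_force": force on a finger pad.
Only numpy, scipy, OpenCV 4.12 (cv2) and the standard library are available. Lean on these libraries where they do the work, as an engineer would, in place of code of your own. Each camera call takes 0.05 s, during which the arm holds its last target. There are 200 camera calls.

TASK

Take the sampling rod out of its stand and push it down into the open vial standing in the rack until its flange rests on the vial's rim. Then lift that vial, rod and all, out of the rack and hold it still and upright in front of the inspection camera, with the middle of its paper label 10 cm straight in front of the lens and the label squarely facing it. Leave the two closed vials and the other things on the bench where they are; the program finishes while the gripper is still holding the vial there.

Things in the scene. Friction and masses are not known exactly. Their poses are not given: they have to be found in the camera images.
- rod: white sampling rod, 20 g: round flange (22 mm diameter, 4 mm thick), ribbed finger stem above it (12 mm diameter, z = 4 to 26 mm), straight rod below it (6 mm diameter, tapered tip at z = -62 mm). Origin: centre of the flange's underside, z up. Starts hanging upright in the stand, flange on the stand's top. Loose fit in stand and vial; its weight keeps it seated
- rod_stand: fixed aluminium stand holding the rod: square post 36 x 36 mm, 70 mm tall, with a 9 mm hole 66 mm deep in its top, on a 70 x 70 x 6 mm foot. Origin: centre of the underside on the worktop
- vial: open vial, 60 g: square clear plastic block 26 x 26 x 80 mm with a round 12 mm bore 70 mm deep in its top, no cap. White paper label 20 x 30 mm on its -x face (toward the robot at the start), 43 to 73 mm up. Origin: centre of the underside, z up. Stands loose in one of the rack's pockets, top 42 mm sticking out; gripped by its plain +y and -y faces the label stays in view
- vial_mouth (a point): centre of the open vial's rim, 80 mm above its bottom, axes as the vial's
- vial_label (a point): middle of the open vial's label: on its -x face, 13.5 mm from the vial's axis, 58 mm above its bottom, axes as the vial's
- vial_rack: fixed grey rack 52 x 206 mm, 44 mm high, a row of three square pockets (29 mm wide, 38 mm deep, floor 6 mm above the worktop) along its y axis at y = -70, 0 and 70 mm. Origin: centre of the underside; the vials have the rack's yaw. Which pocket holds the open vial varies
- closed_vial_1: a vial of the same size and label but closed by a white round cap (24 mm diameter, 12 mm tall); stands in the rack. Origin: centre of the underside. To be left alone
- closed_vial_2: the other closed vial, the same. To be left alone
- inspection_camera: fixed small inspection camera on a round foot (90 mm diameter) and post: grey head 56 x 44 x 44 mm, its top 192 mm above the worktop, with a black lens barrel (34 mm diameter). Origin: centre of the foot's underside; the lens looks level along the camera's -x axis. A tall fixed microscope stands farther left (y above 0.45 m, x 0.4 to 0.75 m)
- lens (a point): centre of the lens's front glass, 170 mm above the worktop, 44 mm ahead of the post's axis; axes as the camera's: it looks along -x, z up
- dish: closed culture dish lying on the worktop, 91 mm diameter, 15 mm high; bystander, origin under its centre
- lab_timer: flat bench timer, 62 x 66 x 18 mm; bystander, origin under its centre
- pen: marker pen lying on the worktop, 134 mm long, 18 mm thick; bystander, origin under its centre
Not all that is in view belongs to the job. Leave any blue or pink look-alike of the inspection_camera alone.

How it is judged (in metres and radians):
On the way:
1. the rod is fully down in the open vial, its flange on the rim, while the vial stands in the rack (z of rod in the frame of vial_mouth between -0.004 and 0.003 m and x of rod in the frame of vial_mouth between -0.005 and 0.005 m and y of rod in the frame of vial_mouth between -0.005 and 0.005 m and angle between the z axis of rod and the z axis of vial, either way round below 0.12 rad and z of vial in the frame of vial_rack below 0.012 m and angle between vial's own z axis and vertical below 0.1 rad), for 0.2 s.
At the end, for the whole second after the job is handed in: Held by the gripper in the air, still, touching no fixture: vial upright within 0.17 rad, label 75-125 mm from the lens, facing it within 0.25 rad, label middle within 18 mm of the lens axis sideways and in height; rod flange on the rim (within 3 mm down, 5 mm sideways) (z of rod in the frame of vial_mouth between -0.004 and 0.003 m and x of rod in the frame of vial_mouth between -0.005 and 0.005 m and y of rod in the frame of vial_mouth between -0.005 and 0.005 m and angle between the z axis of rod and the z axis of vial, either way round below 0.12 rad and x of lens in the frame of vial between -0.138 and -0.088 m and angle between the x axis of vial and the x axis of inspection_camera, either way round below 0.25 rad and y of vial_label in the frame of lens between -0.018 and 0.018 m and z of vial_label in the frame of lens between -0.018 and 0.018 m and angle between vial's own z axis and vertical below 0.17 rad and height (world z) of vial above 0.085 m and contact force between vial and the fingers above 1 N and contact force between vial and inspection_camera below 0.2 N and contact force between vial and vial_rack below 0.2 N and contact force between vial and rod_stand below 0.2 N and linear speed of vial below 0.03 m/s and angular speed of vial below 0.2 rad/s); the arm keeps its last pose, push and grip.
It fails at once if a closed vial is lifted or knocked out of its place (distance of any of closed_vial_1, closed_vial_2 from where it was at the start of the episode above 0.02 m).
It fails at once if a bystander on the bench is pushed away (distance of any of dish, lab_timer, pen from where it was at the start of the episode above 0.03 m).
It also fails if it takes over 58 s, if anything falls off the work surface, if the arm or the gripper's body presses on something with over 40 N, if the wrist force passes 120 N, or if a joint passes its speed limit or range.

## Working session

There is one attempt and no reset: what is moved stays moved. The work goes in short steps, Python scripts to look and compute and a tool call to move; the robot and the scene stay as the last step left them, time stands still between calls to the robot, and variables do not carry over. Pictures are saved under pics/ and viewed, at most 10 in all, crops included, and the job is handed in when it is done.

Besides the shell and the picture viewer there is one more tool, called after "Request:" by a JSON object that holds its "fn" and its "kwargs", one argument or row to a line. step_arm: Moves the arm, as the interface text tells. Its arguments: {"type":"object","properties":{"commands":{"type":"array","items":{"type":"object","properties":{"x":{"type":"number"},"y":{"type":"number"},"z":{"type":"number"},"rx":{"type":"number"},"ry":{"type":"number"},"rz":{"type":"number"},"hand":{"type":"number"}}}},"grip_force":{"type":"number"}},"required":["commands"]}

```bash
mkdir -p pics
cat > h.py <<'E'
import numpy as np, cv2
from rig import r, camera, camera_params, models
def P(n):
    p=camera_params(n); return [np.array(p[k],float) for k in("camera_matrix","dist_coeffs","rvec","tvec")]
def ray(n,uv,p=None):
    K,d,rv,t=p or P(n); R=cv2.Rodrigues(rv)[0]
    q=cv2.undistortPoints(np.array([[uv]],float),K,d)[0,0]
    v=R.T@np.array([q[0],q[1],1]); return -R.T@t.ravel(), v/np.linalg.norm(v)
def atz(n,uv,z,p=None):
    c,v=ray(n,uv,p); return c+v*(z-c[2])/v[2]
def tri(rays):
    A=sum(np.eye(3)-np.outer(v,v) for c,v in rays); b=sum((np.eye(3)-np.outer(v,v))@c for c,v in rays)
    X=np.linalg.solve(A,b); return X,[np.linalg.norm((np.eye(3)-np.outer(v,v))@(X-c)) for c,v in rays]
def proj(n,X):
    K,d,rv,t=P(n); return cv2.projectPoints(np.array(X,float).reshape(-1,1,3),rv,t,K,d)[0].reshape(-1,2)
def save(n,f): 
    im=camera(n); cv2.imwrite(f"pics/{f}.png",im[:,:,::-1]); return im
np.set_printoptions(precision=4,suppress=True)
E
python3 - <<'E'
from h import *
for n in("side","top","wrist"):
    save(n,n+"0"); K,d,rv,t=P(n); print(n,K[0,0],"pos",ray(n,[320,240])[0],ray(n,[320,240])[1])
    for k in("rod","vial_mouth","vial_label","lens","inspection_camera","rod_stand","vial_rack","closed_vial_1","vial"):
        for m in models.spot_point(n,k)[:3]: print(k,np.array(m["centre"])*[640,480],round(m["confidence"],2))
print(r.get_obs()["time_s"])
E
python3 -c "
import cv2,numpy as np
"
```

```text
side 461.61454530285056 pos [ 0.1819 -0.8395  0.6701] [ 0.3249  0.8011 -0.5027]
rod [400.   385.92] 0.68
vial_mouth [348.48  291.312] 0.55
vial_label [344.32 305.28] 0.9
lens [234.304 196.224] 0.92
lens [287.488 191.376] 0.66
lens [342.784 302.496] 0.61
inspection_camera [276.224 241.2  ] 0.87
inspection_camera [241.92  224.016] 0.81
inspection_camera [226.624 250.608] 0.7
rod_stand [399.232 411.984] 0.63
rod_stand [339.328 305.616] 0.26
vial_rack [345.728 324.816] 0.85
closed_vial_1 [361.216 344.496] 0.6
vial [348.288 324.288] 0.73
vial [344.    302.208] 0.37
top 494.3440495516003 pos [0.3091 0.0014 1.439 ] [ 0.131  -0.0115 -0.9913]
rod [450.88 230.88] 0.37
vial_mouth [364.672 227.616] 0.51
vial_mouth [369.024 225.504] 0.5
vial_label [364.48 228.  ] 0.62
lens [166.976 242.304] 0.92
lens [227.904 222.48 ] 0.63
lens [221.696 279.504] 0.62
inspection_camera [176.32  260.208] 0.9
inspection_camera [222.08 288.72] 0.67
inspection_camera [222.272 237.888] 0.63
rod_stand [447.616 234.192] 0.79
vial_rack [360.128 231.696] 0.95
closed_vial_1 [385.472 230.208] 0.62
closed_vial_1 [338.112 225.12 ] 0.55
closed_vial_1 [223.872 234.096] 0.33
vial [361.92  225.984] 0.54
vial [365.888 227.712] 0.21
wrist 333.18236824110056 pos [0.1183 0.5916 0.385 ] [ 0.2454 -0.0758 -0.9664]
inspection_camera [261.824 415.296] 0.76
1.5
```

View pics/side0.png

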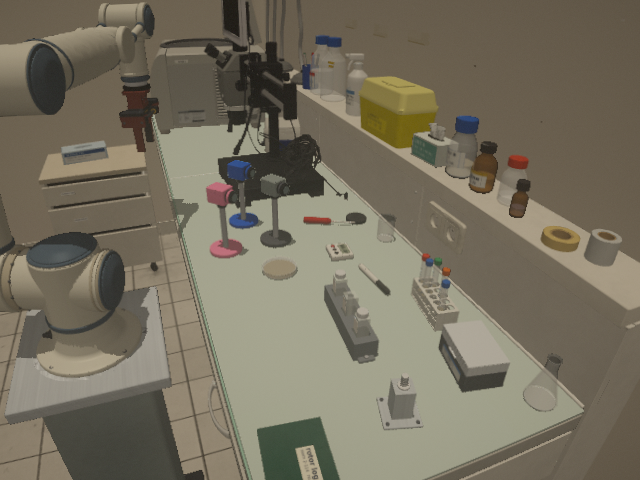

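View pics/top0.png

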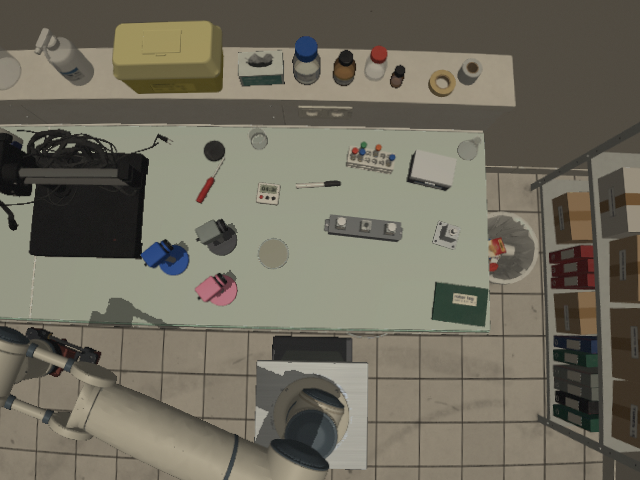

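Side: rack with three vials at (340,282), (350,298), (362,318); stand and rod at (402,395); grey camera's foot at (276,238), next to the blue and pink look-alikes. Top: rack at (365,227), stand at (447,234), grey camera at (215,235). Next I'll zoom in.

Run:
```python
import cv2,numpy as np
s=cv2.imread("pics/side0.png");t=cv2.imread("pics/top0.png")
z=lambda i,a,b,c,d,w,h:cv2.resize(i[b:d,a:c],(w,h),interpolation=cv2.INTER_CUBIC)
o=np.vstack([np.hstack([z(s,310,260,390,365,320,420-120),z(t,315,205,415,255,480,300)]),np.hstack([z(s,370,365,430,430,320,300),z(t,185,205,245,265,240,300),z(t,425,210,475,260,240,300)])])
cv2.imwrite("pics/z.png",o)
```

```text
(no output)
```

View pics/z.png

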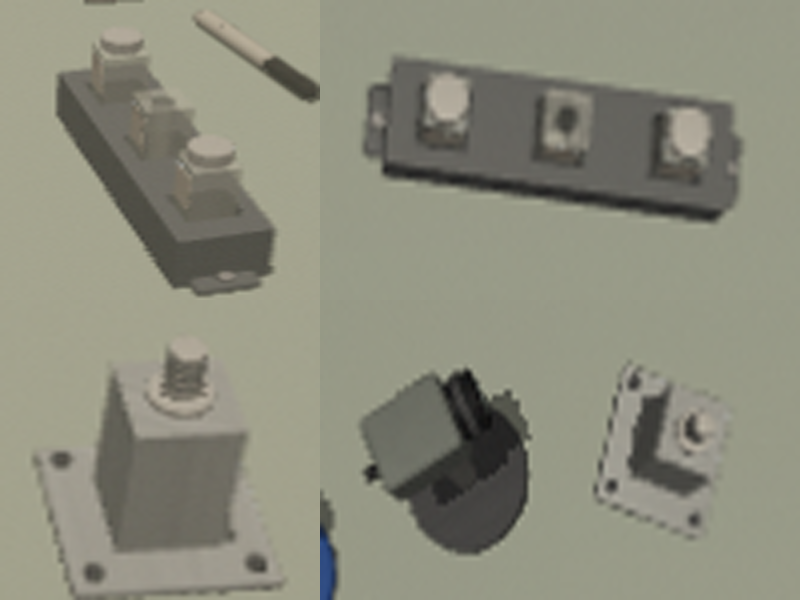

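Run:
```python
from h import *
for k,s,t in(("rodtop",(405.3,375.8),(453.1,231.7)),("mouth",(350,296),(366.5,224.7)),("lens",(287.5,191.4),(227.9,222.5))):
    print(k,tri([ray("side",s),ray("top",t)]))
a=atz("top",(341.5,221.2),.098);b=atz("top",(392.1,226.7),.098);print(a,b,np.degrees(np.arctan2(*(a-b)[[0,1]])), np.linalg.norm(a-b))
# camera foot by ellipse: approximate
print("footcam",atz("top",(222,238),0.0),atz("side",(276,239.5),0.0))
# stand foot corners top
c=[(560+x,y) for x,y in()]
px=lambda x,y:(425+(x-560)/4.8,210+(y-300)/6)
q=[atz("top",px(*p),.006) for p in((630,362),(598,495),(705,535))];print(q)
print(r.get_obs()["qpos"],r.get_obs()["ee_rot"])
```

```text
rodtop (array([ 0.522 , -0.3856,  0.0906]), [np.float64(0.0035528524907884533), np.float64(0.0035528524907883397)])
mouth (array([ 0.5346, -0.143 ,  0.0832]), [np.float64(0.000521770389108785), np.float64(0.0005217703891086599)])
lens (array([0.5186, 0.2282, 0.1673]), [np.float64(0.0007041586814524668), np.float64(0.0007041586814522576)])
[ 0.5398 -0.0723  0.098 ] [ 0.5276 -0.212   0.098 ] 4.982350746256202 0.14024857926510542
footcam [0.4987 0.2735 0.    ] [0.4964 0.2737 0.    ]
[array([ 0.565 , -0.3682,  0.006 ]), array([ 0.4983, -0.3473,  0.006 ]), array([ 0.48  , -0.4135,  0.006 ])]
[ 68.9443   5.2187  70.5149   0.0003 104.2664  -3.2482] [179.9999  -0.0003 162.1926]
```

The open vial is in the middle pocket. I'll move the wrist camera over the bench for closer views.

Request:
{"fn": "step_arm", "kwargs": {
  "commands": [
    {"z": 0.03},
    {"z": 0.03},
    {"x": 0.014,"y": -0.036,"z": 0.01,"rz": 0.6},
    {"x": 0.014,"y": -0.036,"z": 0.01,"rz": 0.6},
    {"x": 0.015,"y": -0.038,"rz": 0.7},
    {"x": 0.015,"y": -0.038,"rz": 0.7},
    {"x": 0.015,"y": -0.038,"rz": 0.7},
    {"x": 0.015,"y": -0.038,"rz": 0.7},
    {"x": 0.015,"y": -0.038,"rz": 0.7},
    {"x": 0.015,"y": -0.038,"rz": 0.7},
    {"x": 0.015,"y": -0.038,"rz": 0.7},
    {"x": 0.015,"y": -0.038,"rz": 0.7},
    {"x": 0.015,"y": -0.038,"rz": 0.7},
    {"x": 0.015,"y": -0.038,"rz": 0.7},
    {"x": 0.015,"y": -0.038,"rz": 0.7},
    {"x": 0.015,"y": -0.038,"rz": 0.7},
    {"x": 0.015,"y": -0.038,"rz": 0.7},
    {"x": 0.015,"y": -0.038,"rz": 0.7},
    {"x": 0.015,"y": -0.038,"rz": 0.7},
    {"x": 0.014,"y": -0.038,"rz": 0.7}
  ]
}}

```text
invalid input
```

Request:
{"fn": "step_arm", "kwargs": {
  "commands": [
    {"x": 0,"y": -0.02,"rz": 0.6},
    {"y": -0.02},
    {},
    {}
  ]
}}

```text
invalid input
```

```bash
cat > look.py <<'E'
from h import *; import sys,pickle
tag=sys.argv[1]; o=r.get_obs(); print(o["time_s"],o["tcp_pos"],o["ee_rot"],o["grip_width"],o["wrist_force"])
p=P("wrist"); save("wrist",tag); pickle.dump(p,open(tag+".pkl","wb"))
for k in sys.argv[2:]:
    for m in models.spot_point("wrist",k)[:3]:
        u=np.array(m["centre"])*[640,480]; print(k,u,round(m["confidence"],2))
E
python3 look.py w1 rod vial_mouth vial_label vial
```

```text
1.5 [0.1835 0.5713 0.2226] [179.9999  -0.0003 162.1926] 1.002118313550849 [ 0.474  -0.8511 -0.1117]
```

View pics/w1.png

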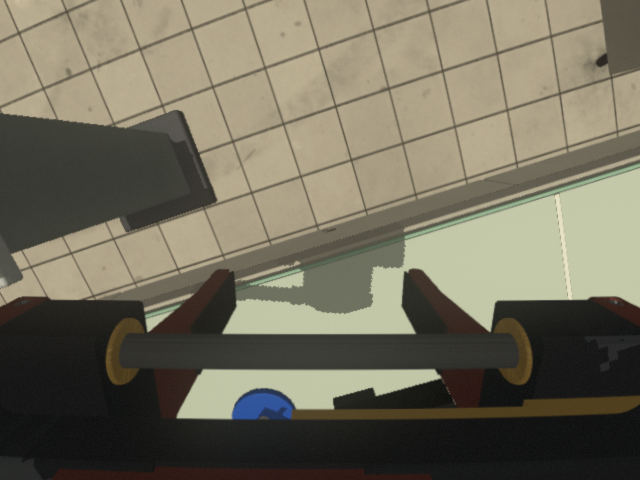

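The moves were refused, and that first wrist view shows only floor and bench edge, with the fingertips at about (225,275) and (410,275). I'll resend the rows with every key filled in.

Request:
{"fn": "step_arm", "kwargs": {
  "commands": [
    {"x": 0,"y": 0,"z": 0.03,"rx": 0,"ry": 0,"rz": 0,"hand": -1},
    {"x": 0,"y": 0,"z": 0.03,"rx": 0,"ry": 0,"rz": 0,"hand": -1},
    {"x": 0.014,"y": -0.036,"z": 0.01,"rx": 0,"ry": 0,"rz": 0.6,"hand": -1},
    {"x": 0.014,"y": -0.036,"z": 0.01,"rx": 0,"ry": 0,"rz": 0.6,"hand": -1},
    {"x": 0.016,"y": -0.038,"z": 0,"rx": 0,"ry": 0,"rz": 0.7,"hand": -1},
    {"x": 0.016,"y": -0.038,"z": 0,"rx": 0,"ry": 0,"rz": 0.7,"hand": -1},
    {"x": 0.016,"y": -0.038,"z": 0,"rx": 0,"ry": 0,"rz": 0.7,"hand": -1},
    {"x": 0.016,"y": -0.038,"z": 0,"rx": 0,"ry": 0,"rz": 0.7,"hand": -1},
    {"x": 0.016,"y": -0.038,"z": 0,"rx": 0,"ry": 0,"rz": 0.7,"hand": -1},
    {"x": 0.016,"y": -0.038,"z": 0,"rx": 0,"ry": 0,"rz": 0.7,"hand": -1},
    {"x": 0.016,"y": -0.038,"z": 0,"rx": 0,"ry": 0,"rz": 0.7,"hand": -1},
    {"x": 0.016,"y": -0.038,"z": 0,"rx": 0,"ry": 0,"rz": 0.7,"hand": -1},
    {"x": 0.016,"y": -0.038,"z": 0,"rx": 0,"ry": 0,"rz": 0.7,"hand": -1},
    {"x": 0.016,"y": -0.038,"z": 0,"rx": 0,"ry": 0,"rz": 0.7,"hand": -1},
    {"x": 0.016,"y": -0.038,"z": 0,"rx": 0,"ry": 0,"rz": 0.7,"hand": -1},
    {"x": 0.016,"y": -0.038,"z": 0,"rx": 0,"ry": 0,"rz": 0.7,"hand": -1},
    {"x": 0.016,"y": -0.038,"z": 0,"rx": 0,"ry": 0,"rz": 0.7,"hand": -1},
    {"x": 0.016,"y": -0.038,"z": 0,"rx": 0,"ry": 0,"rz": 0.7,"hand": -1},
    {"x": 0.016,"y": -0.038,"z": 0,"rx": 0,"ry": 0,"rz": 0.7,"hand": -1},
    {"x": 0.016,"y": -0.038,"z": 0,"rx": 0,"ry": 0,"rz": 0.7,"hand": -1}
  ]
}}

```text
time_s: 3.42
tcp_pos: [0.4678, -0.111, 0.3029]
ee_rot: [-180.0, 0.1, 174.6]
wrist_force: [1.1, -0.0, -0.1]
grip_width: 0.996
grip_force: 0.0
```

Request:
{"fn": "step_arm", "kwargs": {
  "commands": [
    {"x": 0.03,"y": -0.02,"z": 0,"rx": 0,"ry": 0,"rz": 0,"hand": -1},
    {"x": 0.03,"y": -0.02,"z": 0,"rx": 0,"ry": 0,"rz": 0.4,"hand": -1},
    {"x": 0.03,"y": -0.02,"z": 0,"rx": 0,"ry": 0,"rz": 0,"hand": -1},
    {"x": 0,"y": 0,"z": 0,"rx": 0,"ry": 0,"rz": 0,"hand": -1},
    {"x": 0,"y": 0,"z": 0,"rx": 0,"ry": 0,"rz": 0,"hand": -1}
  ]
}}

```text
time_s: 3.83
tcp_pos: [0.5582, -0.1697, 0.2994]
ee_rot: [179.9, -0.3, 174.9]
wrist_force: [-0.6, 0.3, -0.3]
grip_width: 1.004
grip_force: 0.0
```

```bash
python3 look.py w2 rod vial_mouth vial_label vial
python3 - <<'E'
from h import *
print(proj("wrist",[[0.522,-.3856,.096],[.5346,-.143,.086]]))
E
```

```text
3.8333 [ 0.5582 -0.1697  0.2994] [179.9116  -0.3134 174.9237] 1.0035433037563841 [-0.5538  0.2962 -0.2873]
rod [134.272 202.176] 0.79
rod [339.904 179.616] 0.47
vial_mouth [339.392 186.576] 0.75
vial_mouth [340.096 193.008] 0.57
vial_label [338.816 183.6  ] 0.72
vial_label [338.304 184.416] 0.65
vial [339.904 186.096] 0.73
[[125.9935 200.3749]
 [340.0383 191.1172]]
```

View pics/w2.png

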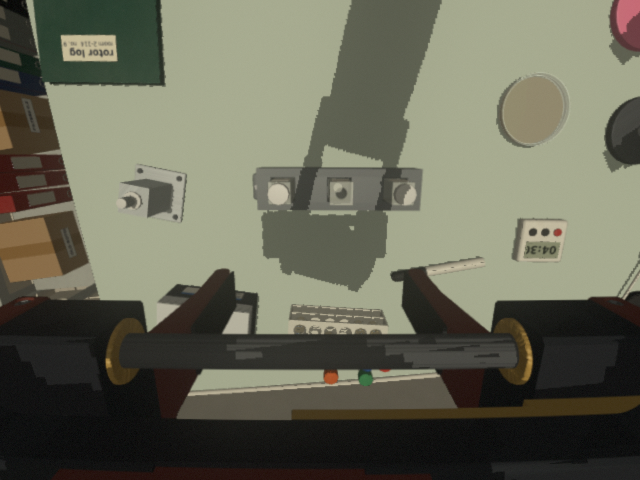

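Wrist view from above the rack: open vial's mouth at (341,191), caps at (279,194) and (404,195), rod top at (123,201). Rack edges run parallel to image rows, so the yaw is right. Now a second view, over the stand.

Request:
{"fn": "step_arm", "kwargs": {
  "commands": [
    {"x": 0,"y": -0.035,"z": -0.01,"rx": 0,"ry": 0,"rz": 0,"hand": -0.3},
    {"x": 0,"y": -0.035,"z": -0.01,"rx": 0,"ry": 0,"rz": 0,"hand": -0.3},
    {"x": 0,"y": -0.035,"z": -0.01,"rx": 0,"ry": 0,"rz": 0,"hand": -0.3},
    {"x": 0,"y": -0.035,"z": -0.01,"rx": 0,"ry": 0,"rz": 0,"hand": -0.3},
    {"x": 0,"y": -0.035,"z": -0.01,"rx": 0,"ry": 0,"rz": 0,"hand": -0.3},
    {"x": 0,"y": -0.035,"z": -0.01,"rx": 0,"ry": 0,"rz": 0,"hand": -0.3},
    {"x": 0,"y": 0,"z": 0,"rx": 0,"ry": 0,"rz": 0,"hand": -0.3},
    {"x": 0,"y": 0,"z": 0,"rx": 0,"ry": 0,"rz": 0,"hand": -0.3}
  ]
}}

```text
time_s: 4.75
tcp_pos: [0.5565, -0.3794, 0.2422]
ee_rot: [180.0, -0.1, 174.9]
wrist_force: [-0.4, 0.4, -0.5]
grip_width: 0.648
grip_force: 0.0
```

```bash
python3 look.py w3 rod vial_mouth
python3 - <<'E'
import cv2,numpy as np,pickle
from h import *
g=proj("wrist",[[0.522,-.3856,.096],[.5346,-.143,.086]]);print(g)
w2=cv2.imread("pics/w2.png");w3=cv2.imread("pics/w3.png")
def z(i,c,h,s=8):
    a,b=int(c[0])-h,int(c[1])-h; print(a,b,s); return cv2.resize(i[max(b,0):b+2*h,max(a,0):a+2*h],(400,300 if 0 else 400),interpolation=cv2.INTER_CUBIC)
x=[z(w2,(130,200),25),z(w3,g[0],25)]
cv2.imwrite("pics/z2.png",np.hstack(x))
E
```

```text
4.75 [ 0.5565 -0.3794  0.2422] [179.9554  -0.0545 174.8663] 0.6481897924693395 [-0.4479  0.3727 -0.4526]
rod [306.816 187.68 ] 0.8
vial_mouth [563.392 181.392] 0.78
[[307.9096 188.4395]
 [558.5859 179.6846]]
105 175 8
282 163 8
```

View pics/z2.png

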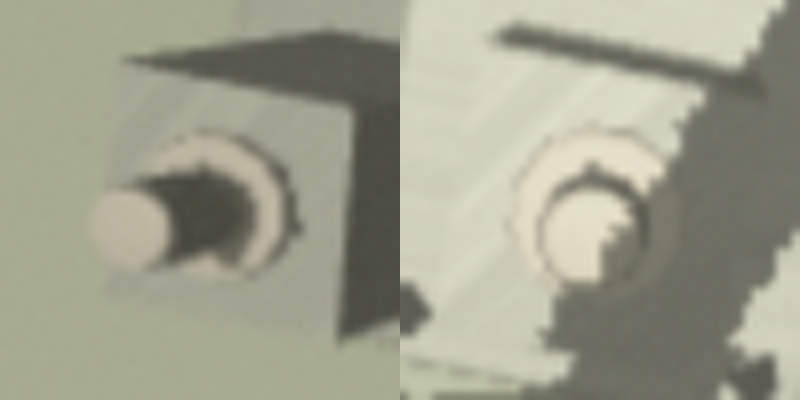

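Left (w2): rod top at (121.4,203.5), flange at (131.9,200.6). Right (w3): rod top at (305.5,192.4), flange at (306.6,189.3).

Run:
```python
import cv2,numpy as np,pickle
from h import *
p2=pickle.load(open("w2.pkl","rb"));p3=pickle.load(open("w3.pkl","rb"))
for a,b in(((121.4,203.5),(305.5,192.4)),((131.9,200.6),(306.6,189.3))): print(tri([ray("",a,p2),ray("",b,p3)]), atz("",b,.096,p3), atz("",b,.074,p3))
w2=cv2.imread("pics/w2.png");w3=cv2.imread("pics/w3.png")
c=lambda i,a,b:cv2.resize(i[b:b+50,a:a+50],(400,400),interpolation=cv2.INTER_CUBIC)
cv2.imwrite("pics/z3.png",np.hstack([c(w2,315,165),c(w3,538,155)]))
```

```text
(array([ 0.5235, -0.3898,  0.0952]), [np.float64(0.000223907384783433), np.float64(0.00022390738478318936)]) [ 0.5232 -0.3897  0.096 ] [ 0.5257 -0.3908  0.074 ]
(array([ 0.5232, -0.3895,  0.0737]), [np.float64(0.00035414779487249353), np.float64(0.0003541477948726268)]) [ 0.5205 -0.3884  0.096 ] [ 0.5228 -0.3894  0.074 ]
```

View pics/z3.png

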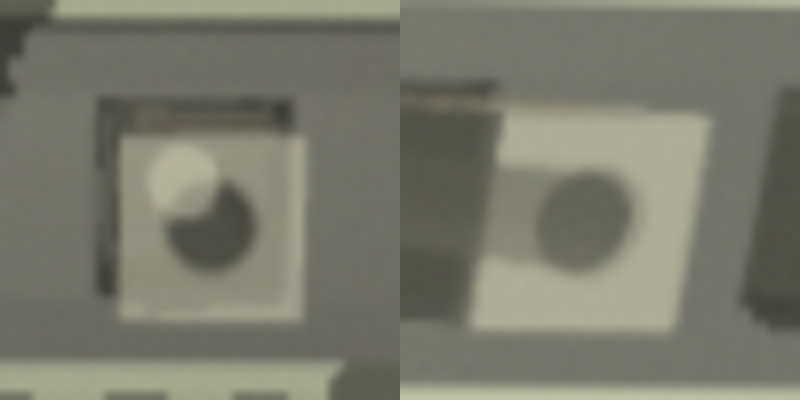

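Mouth: w2 (341.4,193.3), w3 (561.4,182.7).

Run:
```python
import pickle
from h import *
p2=pickle.load(open("w2.pkl","rb"));p3=pickle.load(open("w3.pkl","rb"))
a,b=(341.4,193.3),(561.4,182.7)
print(tri([ray("",a,p2),ray("",b,p3)]), atz("",a,.086,p2), atz("",b,.086,p3))
```

```text
(array([ 0.5363, -0.143 ,  0.0858]), [np.float64(6.774209657776735e-05), np.float64(6.774209657780588e-05)]) [ 0.5362 -0.143   0.086 ] [ 0.5364 -0.1431  0.086 ]
```

Request:
{"fn": "step_arm", "kwargs": {
  "commands": [
    {"x": -0.016,"y": -0.005,"z": -0.025,"rx": 0,"ry": 0,"rz": 0,"hand": -0.3},
    {"x": -0.017,"y": -0.005,"z": -0.03,"rx": 0,"ry": 0,"rz": 0,"hand": -0.3},
    {"x": 0,"y": 0,"z": -0.03,"rx": 0,"ry": 0,"rz": 0,"hand": -0.3},
    {"x": 0,"y": 0,"z": -0.03,"rx": 0,"ry": 0,"rz": 0,"hand": -0.3},
    {"x": 0,"y": 0,"z": 0,"rx": 0,"ry": 0,"rz": 0,"hand": -0.3},
    {"x": 0,"y": 0,"z": 0,"rx": 0,"ry": 0,"rz": 0,"hand": -0.3},
    {"x": 0,"y": 0,"z": 0,"rx": 0,"ry": 0,"rz": 0,"hand": -0.3}
  ]
}}

```text
time_s: 5.48
tcp_pos: [0.5257, -0.3883, 0.1309]
ee_rot: [-179.9, 0.2, 175.1]
wrist_force: [0.3, 0.3, 0.2]
grip_width: 0.65
grip_force: 0.0
```

Request:
{"fn": "step_arm", "kwargs": {
  "commands": [
    {"x": -0.002,"y": -0.001,"z": -0.018,"rx": 0,"ry": 0,"rz": 0,"hand": -0.3},
    {"x": 0,"y": 0,"z": -0.018,"rx": 0,"ry": 0,"rz": 0,"hand": -0.3},
    {"x": 0,"y": 0,"z": -0.018,"rx": 0,"ry": 0,"rz": 0,"hand": -0.3},
    {"x": 0,"y": 0,"z": 0,"rx": 0,"ry": 0,"rz": 0,"hand": -0.3},
    {"x": 0,"y": 0,"z": 0,"rx": 0,"ry": 0,"rz": 0,"hand": -0.3},
    {"x": 0,"y": 0,"z": 0,"rx": 0,"ry": 0,"rz": 0,"hand": -0.3}
  ]
}}

```text
time_s: 5.98
tcp_pos: [0.5238, -0.3904, 0.0769]
ee_rot: [-179.9, 0.2, 175.0]
wrist_force: [-0.3, -0.3, 0.2]
grip_width: 0.651
grip_force: 0.0
```

```bash
python3 -c "
from h import *
for i in range(3):
    o=r.get_obs();print(o['time_s'],o['tcp_pos'],o['wrist_force']); camera('side')"
```

```text
5.9833 [ 0.5238 -0.3904  0.0769] [-0.3246 -0.3157  0.1957]
6.0333 [ 0.5238 -0.3905  0.0769] [0.7134 0.5896 0.2503]
6.0833 [ 0.5236 -0.3905  0.0766] [ 0.2488 -0.1397 -0.2966]
```

Good. Closing on the stem.

Request:
{"fn": "step_arm", "kwargs": {
  "commands": [
    {"x": 0,"y": 0,"z": 0,"rx": 0,"ry": 0,"rz": 0,"hand": 1},
    {"x": 0,"y": 0,"z": 0,"rx": 0,"ry": 0,"rz": 0,"hand": 1},
    {"x": 0,"y": 0,"z": 0,"rx": 0,"ry": 0,"rz": 0,"hand": 1},
    {"x": 0,"y": 0,"z": 0,"rx": 0,"ry": 0,"rz": 0,"hand": 1},
    {"x": 0,"y": 0,"z": 0,"rx": 0,"ry": 0,"rz": 0,"hand": 1},
    {"x": 0,"y": 0,"z": 0,"rx": 0,"ry": 0,"rz": 0,"hand": 1},
    {"x": 0,"y": 0,"z": 0,"rx": 0,"ry": 0,"rz": 0,"hand": 1},
    {"x": 0,"y": 0,"z": 0,"rx": 0,"ry": 0,"rz": 0,"hand": 1}
  ],
  "grip_force": 15
}}

```text
time_s: 6.8
tcp_pos: [0.5228, -0.3899, 0.0744]
ee_rot: [-180.0, 0.1, 175.0]
wrist_force: [-0.2, 0.6, 2.9]
grip_width: 0.126
grip_force: 15.1
```

Request:
{"fn": "step_arm", "kwargs": {
  "commands": [
    {"x": 0,"y": 0,"z": 0.01,"rx": 0,"ry": 0,"rz": 0,"hand": 1},
    {"x": 0,"y": 0,"z": 0.02,"rx": 0,"ry": 0,"rz": 0,"hand": 1},
    {"x": 0,"y": 0,"z": 0.025,"rx": 0,"ry": 0,"rz": 0,"hand": 1},
    {"x": 0,"y": 0,"z": 0.025,"rx": 0,"ry": 0,"rz": 0,"hand": 1},
    {"x": 0,"y": 0,"z": 0.025,"rx": 0,"ry": 0,"rz": 0,"hand": 1},
    {"x": 0,"y": 0,"z": 0.02,"rx": 0,"ry": 0,"rz": 0,"hand": 1},
    {"x": 0,"y": 0.02,"z": 0,"rx": 0,"ry": 0,"rz": 0,"hand": 1},
    {"x": 0.003,"y": 0.03,"z": 0,"rx": 0,"ry": 0,"rz": 0,"hand": 1},
    {"x": 0.003,"y": 0.03,"z": 0,"rx": 0,"ry": 0,"rz": 0,"hand": 1},
    {"x": 0.002,"y": 0.03,"z": 0,"rx": 0,"ry": 0,"rz": 0,"hand": 1},
    {"x": 0.002,"y": 0.03,"z": 0,"rx": 0,"ry": 0,"rz": 0,"hand": 1},
    {"x": 0.002,"y": 0.03,"z": 0,"rx": 0,"ry": 0,"rz": 0,"hand": 1},
    {"x": 0.001,"y": 0.03,"z": 0,"rx": 0,"ry": 0,"rz": 0,"hand": 1},
    {"x": 0,"y": 0.027,"z": 0,"rx": 0,"ry": 0,"rz": 0,"hand": 1},
    {"x": 0,"y": 0.02,"z": 0,"rx": 0,"ry": 0,"rz": 0,"hand": 1},
    {"x": 0,"y": 0,"z": 0,"rx": 0,"ry": 0,"rz": 0,"hand": 1},
    {"x": 0,"y": 0,"z": 0,"rx": 0,"ry": 0,"rz": 0,"hand": 1},
    {"x": 0,"y": 0,"z": 0,"rx": 0,"ry": 0,"rz": 0,"hand": 1}
  ]
}}

```text
time_s: 8.3
tcp_pos: [0.5355, -0.1433, 0.1989]
ee_rot: [-180.0, 0.0, 175.0]
wrist_force: [-0.1, -1.2, -0.3]
grip_width: 0.13
grip_force: 15.0
```

Run:
```python
from h import *
o=r.get_obs();print(o['tcp_pos'],o['ee_rot'],o['grip_width'])
s=save("side","s4");w=save("wrist","w4");t=o['tcp_pos']
X=np.array(t)-[0,0,.0044]
g=proj("side",[X+[0,0,.026],X,X-[0,0,.062],[.5363,-.143,.086]]);print(g)
print(proj("wrist",[X,X-[0,0,.062],[.5363,-.143,.086]]))
a,b=int(g[2][0])-40,int(g[2][1])-55
print(a,b)
c=cv2.resize(s[b:b+75,a:a+75],(600,600),interpolation=cv2.INTER_CUBIC)
cv2.imwrite("pics/z4.png",c[:,:,::-1])
```

```text
[ 0.5355 -0.1433  0.1989] [-179.9653    0.0073  174.9873] 0.12964814445206296
[[353.9125 239.5141]
 [353.1737 250.8934]
 [351.4824 276.7315]
 [350.5701 294.788 ]]
[[321.6052 283.7486]
 [321.0021 250.5554]
 [321.2106 235.7881]]
311 221
```

View pics/z4.png

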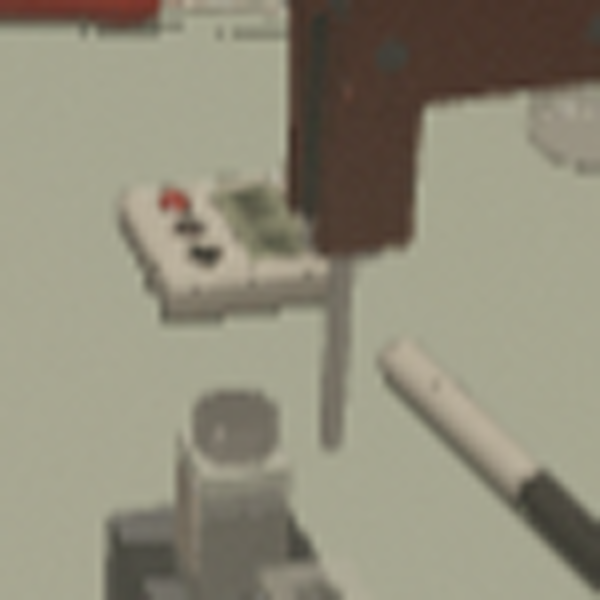

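Rod hangs straight, tip at (352,277) as predicted. Inserting.

Request:
{"fn": "step_arm", "kwargs": {
  "commands": [
    {"x": 0.001,"y": 0,"z": -0.02,"rx": 0,"ry": 0,"rz": 0,"hand": 1},
    {"x": 0,"y": 0,"z": -0.02,"rx": 0,"ry": 0,"rz": 0,"hand": 1},
    {"x": 0,"y": 0,"z": -0.015,"rx": 0,"ry": 0,"rz": 0,"hand": 1},
    {"x": 0,"y": 0,"z": -0.015,"rx": 0,"ry": 0,"rz": 0,"hand": 1},
    {"x": 0,"y": 0,"z": -0.015,"rx": 0,"ry": 0,"rz": 0,"hand": 1},
    {"x": 0,"y": 0,"z": -0.01,"rx": 0,"ry": 0,"rz": 0,"hand": 1},
    {"x": 0,"y": 0,"z": -0.006,"rx": 0,"ry": 0,"rz": 0,"hand": 1},
    {"x": 0,"y": 0,"z": -0.005,"rx": 0,"ry": 0,"rz": 0,"hand": 1},
    {"x": 0,"y": 0,"z": 0,"rx": 0,"ry": 0,"rz": 0,"hand": 1},
    {"x": 0,"y": 0,"z": 0,"rx": 0,"ry": 0,"rz": 0,"hand": 1},
    {"x": 0,"y": 0,"z": 0,"rx": 0,"ry": 0,"rz": 0,"hand": 1}
  ]
}}

```text
time_s: 9.32
tcp_pos: [0.537, -0.1429, 0.0936]
ee_rot: [-180.0, 0.1, 175.0]
wrist_force: [0.6, -0.7, 0.2]
grip_width: 0.129
grip_force: 15.0
```

Request:
{"fn": "step_arm", "kwargs": {
  "commands": [
    {"x": 0,"y": 0,"z": -0.002,"rx": 0,"ry": 0,"rz": 0,"hand": 1},
    {"x": 0,"y": 0,"z": -0.002,"rx": 0,"ry": 0,"rz": 0,"hand": 1},
    {"x": 0,"y": 0,"z": 0,"rx": 0,"ry": 0,"rz": 0,"hand": 1},
    {"x": 0,"y": 0,"z": 0,"rx": 0,"ry": 0,"rz": 0,"hand": 1},
    {"x": 0,"y": 0,"z": 0,"rx": 0,"ry": 0,"rz": 0,"hand": 1}
  ]
}}

```text
time_s: 9.73
tcp_pos: [0.5372, -0.1429, 0.0903]
ee_rot: [-180.0, 0.2, 175.0]
wrist_force: [-1.2, 0.0, 5.6]
grip_width: 0.131
grip_force: 18.2
```

Request:
{"fn": "step_arm", "kwargs": {
  "commands": [
    {"x": 0,"y": 0,"z": 0,"rx": 0,"ry": 0,"rz": 0,"hand": -0.1},
    {"x": 0,"y": 0,"z": 0,"rx": 0,"ry": 0,"rz": 0,"hand": -0.1},
    {"x": 0,"y": 0,"z": 0,"rx": 0,"ry": 0,"rz": 0,"hand": -0.1},
    {"x": 0,"y": 0,"z": 0,"rx": 0,"ry": 0,"rz": 0,"hand": -0.1},
    {"x": 0,"y": 0,"z": 0,"rx": 0,"ry": 0,"rz": 0,"hand": -0.1},
    {"x": 0,"y": 0,"z": 0,"rx": 0,"ry": 0,"rz": 0,"hand": -0.1}
  ]
}}

```text
time_s: 10.23
tcp_pos: [0.5361, -0.1425, 0.0878]
ee_rot: [180.0, -0.1, 175.0]
wrist_force: [-0.9, -0.3, 1.0]
grip_width: 0.533
grip_force: 0.0
```

Run:
```python
from h import *
o=r.get_obs();print(o['tcp_pos'],o['grip_width'],o['wrist_force'])
s=camera("side");w=camera("wrist")
for n,k in(("side","rod"),("wrist","rod"),("top","rod")):
    if n=="top":camera("top")
    print(n,[(np.array(m["centre"])*[640,480],m["confidence"]) for m in models.spot_point(n,k)[:2]],proj(n,[[.5363,-.143,.086]]))
g=proj("side",[[.5363,-.143,.086]])[0].astype(int); h=proj("wrist",[[.5363,-.143,.1]])[0].astype(int)
c=cv2.resize(s[g[1]-38:g[1]+37,g[0]-35:g[0]+40],(400,400),interpolation=cv2.INTER_CUBIC)
d=cv2.resize(w[h[1]-75:h[1]+75,h[0]-75:h[0]+75],(400,400),interpolation=cv2.INTER_CUBIC)
cv2.imwrite("pics/z5.png",np.hstack([c,d])[:,:,::-1])
```

```text
[ 0.5361 -0.1425  0.0878] 0.5329386089115076 [-0.9232 -0.3153  1.0186]
side [(array([350.4  , 293.184]), 0.55)] [[350.5701 294.788 ]]
wrist [(array([316.608, 289.392]), 0.66)] [[319.9712 285.2764]]
top [] [[366.6771 223.7484]]
```

View pics/z5.png

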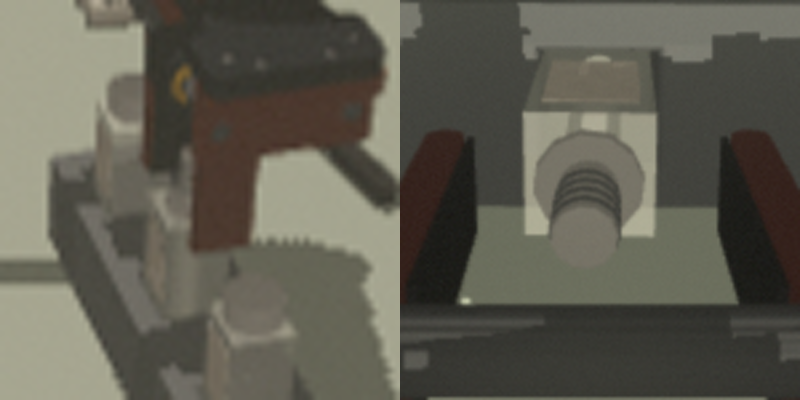

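Rod is seated, with the flange centred on the rim and the fingers straddling the vial evenly. I'll lower and grip the vial.

Request:
{"fn": "step_arm", "kwargs": {
  "commands": [
    {"x": 0,"y": 0,"z": -0.011,"rx": 0,"ry": 0,"rz": 0,"hand": -0.1},
    {"x": 0,"y": 0,"z": -0.011,"rx": 0,"ry": 0,"rz": 0,"hand": -0.1},
    {"x": 0,"y": 0,"z": -0.011,"rx": 0,"ry": 0,"rz": 0,"hand": -0.1},
    {"x": 0,"y": 0,"z": 0,"rx": 0,"ry": 0,"rz": 0,"hand": -0.1},
    {"x": 0,"y": 0,"z": 0,"rx": 0,"ry": 0,"rz": 0,"hand": -0.1},
    {"x": 0,"y": 0,"z": 0,"rx": 0,"ry": 0,"rz": 0,"hand": 1},
    {"x": 0,"y": 0,"z": 0,"rx": 0,"ry": 0,"rz": 0,"hand": 1},
    {"x": 0,"y": 0,"z": 0,"rx": 0,"ry": 0,"rz": 0,"hand": 1},
    {"x": 0,"y": 0,"z": 0,"rx": 0,"ry": 0,"rz": 0,"hand": 1},
    {"x": 0,"y": 0,"z": 0,"rx": 0,"ry": 0,"rz": 0,"hand": 1},
    {"x": 0,"y": 0,"z": 0,"rx": 0,"ry": 0,"rz": 0,"hand": 1}
  ],
  "grip_force": 20
}}

```text
time_s: 11.45
tcp_pos: [0.5368, -0.1428, 0.0562]
ee_rot: [-180.0, 0.1, 175.0]
wrist_force: [0.1, 0.0, 1.5]
grip_width: 0.293
grip_force: 20.0
```

Request:
{"fn": "step_arm", "kwargs": {
  "commands": [
    {"x": 0,"y": 0,"z": 0.01,"rx": 0,"ry": 0,"rz": 0,"hand": 1},
    {"x": 0,"y": 0,"z": 0.02,"rx": 0,"ry": 0,"rz": 0,"hand": 1},
    {"x": 0,"y": 0,"z": 0.025,"rx": 0,"ry": 0,"rz": 0,"hand": 1},
    {"x": 0,"y": 0,"z": 0.025,"rx": 0,"ry": 0,"rz": 0,"hand": 1},
    {"x": 0,"y": 0,"z": 0.025,"rx": 0,"ry": 0,"rz": 0,"hand": 1},
    {"x": 0,"y": 0,"z": 0.01,"rx": 0,"ry": 0,"rz": 0,"hand": 1},
    {"x": 0,"y": 0.01,"z": 0,"rx": 0,"ry": 0,"rz": -5,"hand": 1},
    {"x": 0.003,"y": 0.02,"z": 0,"rx": 0,"ry": 0,"rz": -5,"hand": 1},
    {"x": 0.003,"y": 0.02,"z": 0,"rx": 0,"ry": 0,"rz": -5,"hand": 1},
    {"x": 0.003,"y": 0.02,"z": 0,"rx": 0,"ry": 0,"rz": -5,"hand": 1},
    {"x": 0.003,"y": 0.02,"z": 0,"rx": 0,"ry": 0,"rz": -5,"hand": 1},
    {"x": 0.003,"y": 0.02,"z": 0,"rx": 0,"ry": 0,"rz": -5,"hand": 1},
    {"x": 0.003,"y": 0.02,"z": 0,"rx": 0,"ry": 0,"rz": -5,"hand": 1},
    {"x": 0.003,"y": 0.02,"z": 0,"rx": 0,"ry": 0,"rz": -5,"hand": 1},
    {"x": 0.003,"y": 0.02,"z": 0,"rx": 0,"ry": 0,"rz": -5,"hand": 1},
    {"x": 0,"y": 0.015,"z": 0,"rx": 0,"ry": 0,"rz": -5,"hand": 1},
    {"x": 0,"y": 0.005,"z": 0,"rx": 0,"ry": 0,"rz": -5,"hand": 1},
    {"x": 0,"y": 0,"z": 0,"rx": 0,"ry": 0,"rz": -5,"hand": 1},
    {"x": 0,"y": 0,"z": 0,"rx": 0,"ry": 0,"rz": 0,"hand": 1},
    {"x": 0,"y": 0,"z": 0,"rx": 0,"ry": 0,"rz": 0,"hand": 1}
  ]
}}

```text
time_s: 13.12
tcp_pos: [0.5603, 0.0473, 0.1701]
ee_rot: [-179.9, -0.0, 115.2]
wrist_force: [0.3, -0.1, -0.7]
grip_width: 0.295
grip_force: 20.0
```

```bash
python3 look.py w6 lens inspection_camera vial_label rod
python3 - <<'E'
from h import *
print("pred lens,foot,headtop",proj("wrist",[[.5186,.2282,.17],[.4975,.2736,0],[.4975,.2736,.192]]))
for n in("wrist","side","top"):
    camera(n)
    for m in models.regions_of(n,"inspection_camera")[:3]:
        M=m["mask"]; ys,xs=np.where(M); print(n,round(m["confidence"],2),xs.min(),xs.max(),ys.min(),ys.max())
E
```

```text
13.1167 [0.5603 0.0473 0.1701] [-179.946    -0.0164  115.1521] 0.2953902744814932 [ 0.2796 -0.0626 -0.6613]
vial_label [319.104 266.112] 0.7
rod [312.32  314.208] 0.8
rod [384.832 304.608] 0.36
pred lens,foot,headtop [[ 412.1744 -131.8341]
 [ 362.7278  -41.8325]
 [ 430.8452 -330.7569]]
wrist 0.87 327 390 0 13
side 0.89 207 241 182 258
side 0.84 227 257 160 228
side 0.77 259 292 174 247
top 0.81 141 188 240 275
top 0.69 194 236 219 254
```

Run:
```python
from h import *
from scipy.optimize import minimize
# refine foot centre: dark foot pixels vs. lens, overlay hypothesis
F=np.array([.4976,.2736]); yaw=np.radians(115)
def pts(F,yaw):
    x=np.array([np.cos(yaw),np.sin(yaw),0]); y=np.array([-np.sin(yaw),np.cos(yaw),0]); f=np.array([*F,0]); a=np.linspace(0,2*np.pi,60)
    foot=[f+.045*(np.cos(t)*x+np.sin(t)*y)for t in a]
    lens=[f-.044*x+[0,0,.17]+.017*(np.cos(t)*y+np.sin(t)*np.array([0,0,1]))for t in a]
    axis=[f-.044*x+[0,0,.17], f+[0,0,.17]]
    side=[f-.044*x+.022*s*y+[0,0,.192] for s in(1,)]+[f+.04*x+.022*y+[0,0,.192]]
    side2=[f-.044*x-.022*y+[0,0,.192],f+.04*x-.022*y+[0,0,.192]]
    return foot,lens,axis,side,side2
out=[]
for n,(a,b,w,h) in(("side",(245,165,60,90)),("top",(185,205,60,60))):
    im=cv2.imread(f"pics/{n}0.png"); s=400/w if n=="top" else 600/h; 
    c=cv2.resize(im[b:b+h,a:a+w],None,fx=s,fy=s,interpolation=cv2.INTER_CUBIC)
    c=cv2.convertScaleAbs(c,alpha=1.6,beta=10)
    for k,q in enumerate(pts(F,yaw)):
        u=((proj(n,q)-[a-.5,b-.5])*s).astype(np.int32); cv2.polylines(c,[u.reshape(-1,1,2)],False,[(0,0,255),(0,255,0),(255,255,0),(255,0,255),(255,0,255)][k],1)
    out.append(cv2.copyMakeBorder(c,0,600-c.shape[0],0,0,cv2.BORDER_CONSTANT))
cv2.imwrite("pics/z6.png",np.hstack(out)); print(np.hstack(out).shape)
```

```text
(600, 800, 3)
```

View pics/z6.png

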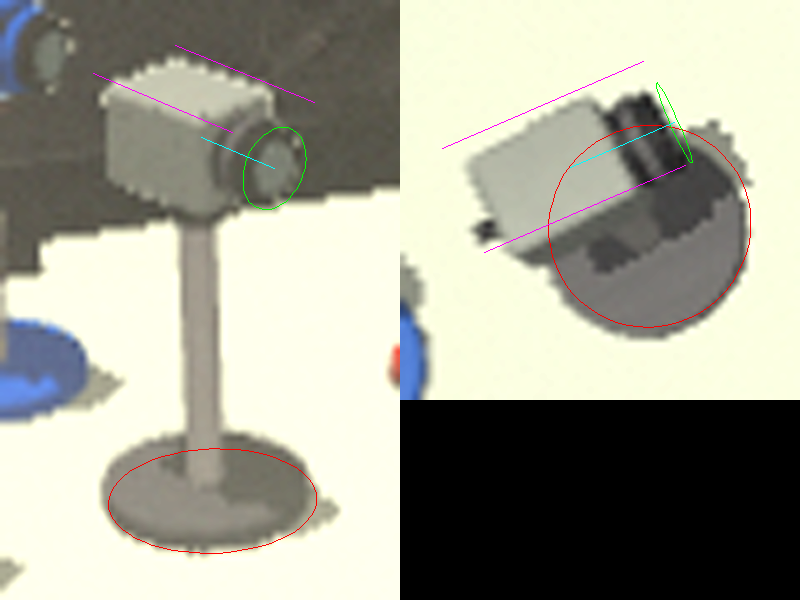

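Overlay on the grey camera: the foot and lens match to a few mm. The head edges (slope about 27° against 23°) put its yaw near 119°. Moving to the final pose.

Request:
{"fn": "step_arm", "kwargs": {
  "commands": [
    {"x": 0.002,"y": 0.01,"z": 0,"rx": 0,"ry": 0,"rz": 1,"hand": 1},
    {"x": 0.002,"y": 0.015,"z": -0.002,"rx": 0,"ry": 0,"rz": 1,"hand": 1},
    {"x": 0.002,"y": 0.015,"z": -0.002,"rx": 0,"ry": 0,"rz": 1,"hand": 1},
    {"x": 0.002,"y": 0.015,"z": -0.002,"rx": 0,"ry": 0,"rz": 1,"hand": 1},
    {"x": 0.002,"y": 0.015,"z": -0.002,"rx": 0,"ry": 0,"rz": 0,"hand": 1},
    {"x": 0.002,"y": 0.01,"z": 0,"rx": 0,"ry": 0,"rz": 0,"hand": 1},
    {"x": 0,"y": 0.005,"z": 0,"rx": 0,"ry": 0,"rz": 0,"hand": 1},
    {"x": 0,"y": 0,"z": 0,"rx": 0,"ry": 0,"rz": 0,"hand": 1},
    {"x": 0,"y": 0,"z": 0,"rx": 0,"ry": 0,"rz": 0,"hand": 1},
    {"x": 0,"y": 0,"z": 0,"rx": 0,"ry": 0,"rz": 0,"hand": 1},
    {"x": 0,"y": 0,"z": 0,"rx": 0,"ry": 0,"rz": 0,"hand": 1}
  ]
}}

```text
time_s: 14.58
tcp_pos: [0.5726, 0.1316, 0.1628]
ee_rot: [180.0, 0.0, 118.9]
wrist_force: [0.4, -0.2, -1.3]
grip_width: 0.299
grip_force: 20.0
```

```bash
python3 look.py w7 vial_label rod
python3 - <<'E'
from h import *
t=np.array(r.get_obs()["tcp_pos"]); B=t-[0,0,.0502]
d=np.array([.485,-.875,0]); print("pred label,rod",proj("wrist",[B-.0135*d+[0,0,.058],B+[0,0,.08]]))
L=np.array([.517,.231,.17])-(B-.0135*d+[0,0,.058]); print("dist",-L@d,"side",L@[.875,.485,0],"dz",L[2])
camera("side")
for k in("vial_label","rod","vial_mouth"):print(k,[(np.array(m["centre"])*[640,480],round(m["confidence"],2)) for m in models.spot_point("side",k)[:2]])
print(proj("side",[B-.0135*d+[0,0,.058],B+[0,0,.08]]))
E
```

```text
14.5833 [0.5726 0.1316 0.1628] [179.9896   0.0181 118.9477] 0.2987669399714063 [ 0.4369 -0.2464 -1.2509]
vial_label [318.592 265.392] 0.92
rod [314.112 315.984] 0.89
pred label,rod [[318.1211 266.5311]
 [318.1466 312.4731]]
dist 0.10027259473829042 side -0.00048394433823953364 dz -0.0005697054894220621
vial_label [(array([312.832, 199.584]), 0.59)]
rod [(array([317.632, 193.584]), 0.44)]
vial_mouth [(array([316.032, 193.104]), 0.78)]
[[315.4943 200.7563]
 [319.7851 194.2819]]
```

```bash
python3 -c "
from rig import r
print(r.finish_job())"
```

```text
the job is handed in; nothing more can be done
None
```

I handed the job in at about 15 s with the rod seated in the open vial and the gripper holding it upright, its label about 100 mm in front of the grey camera's lens and facing it. The call returned no verdict; the pose is from my own measurements, good to a few millimetres and degrees.

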